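Walk a mould half round and square it to the fence

TASK

The aluminium mould half on the inspection plate stands turned away from the steel fence. It is too wide and heavy to take hold of: with the fingertips, push at its corners to walk it round on the plate until the side with the sprue notch faces the fence, and only then push it home so that this side lies flush along the fence. Do not grip, lift or tip it, do not let it run into the fence while it is still askew or hang over the plate's edges, and leave everything else standing where it is.

Things in the scene. Friction and masses are not known exactly. Their poses are not given: they have to be found in the camera images.
- mould: Cavity half of a mould: bare aluminium block 92 (its x) x 120 (its y) x 30 mm high, 0.69 to 0.95 kg, loose and flat on the plate. On its top: two shallow cavities (44 x 30 mm, 4 mm deep), thin runners, four bushing rings. The long side facing its +x has the sprue notch; the other long side is flat with two flush brass plugs. Origin: centre of its underside, z up. It slides at some 3.5 to 6.5 N.
- notch (a point): Bottom edge of the notched long side at mid-length, 46 mm along the mould's +x from its origin. The sprue notch above it is 24 mm wide, 13 mm into the block, open at the top and 16 mm deep. At the start this side must be turned clockwise, seen from above, by 55 to 115 degrees to face the fence.
- corner_fl (a point): Bottom corner of the mould half at its x = +46, y = +60 mm: one end of the notched side.
- corner_fr (a point): Bottom corner of the mould half at its x = +46, y = -60 mm: other end of the notched side.
- corner_bl (a point): Bottom corner of the mould half at its x = -46, y = +60 mm, on the plain long side.
- corner_br (a point): Bottom corner of the mould half at its x = -46, y = -60 mm, on the plain long side. Pushed square to a long side about 45 mm from its middle, the block turns about a point some 75 mm beyond its centre (about 0.08 rad per 10 mm pushed), so one corner alone also shifts it; opposite corners by turns spin it on the spot.
- plate: Inspection plate, fixed: grey plate 270 (its x) x 340 (its y) x 16 mm with a grid of small flush holes; top face 16 mm above its origin. A steel fence bar, 300 mm long, 16 mm thick and 22 mm high above the plate top, is bolted along its far (+x) edge. Origin: centre of the underside, +x towards the fence, which faces -x; the fence face lies 119 mm from the origin.
- fence (a point): Middle of the fence face at its foot, on the plate's top face; axes as the plate's (x into the fence, y along it).
- core_half: Bystander: the matching core half, same block with four upright steel pins, 52 mm high over the pins, on the table left of the plate. Origin: centre of its underside.
- leader_pin: Bystander: loose steel guide pin, 18 mm foot, 47 mm high, upright on the plate's left near corner. Origin: centre of its foot.
- charger: Bystander: black plug-in charger, 40 x 36 x 30 mm with two prongs, lying on the plate's right far corner near the fence. Origin: centre of its underside.
- charger_black: Bystander: black plug-in charger, 40 x 36 x 30 mm, on the table beside the plate. Origin: centre of its underside.
- charger_orange: Bystander: orange plug-in charger, 40 x 36 x 30 mm, on the table beside the plate. Origin: centre of its underside.
- charger_grey: Bystander: grey plug-in charger, 40 x 36 x 30 mm, on the table beside the plate. Origin: centre of its underside.
- cup: Bystander: empty paper cup, 72 mm wide, 85 mm high, on the table at the right. Origin: centre of its underside.
- marker: Bystander: marker pen, 125 mm long, lying on the table at the left. Origin: near its middle, underside.
Not all that is in view belongs to the job. What is shaped like the mould but black, orange or pink is not meant.

How it is judged:
By the outcome, as a careful person would: the job done as asked, in the order asked, and still so for the second after the job is handed in, with the robot touching nothing.
It also fails if it takes over 67 s, if anything falls off the work surface, if the arm or the gripper's body presses on something with over 40 N, if the wrist force passes 120 N, or if a joint passes its speed limit or range.

ROBOT

A 6-joint arm with a two-finger parallel gripper is mounted at the origin on the work surface. World frame = base frame: x ahead of the robot, y to its left, z up, the work surface at z = 0. Lengths are in m, angles in rad, forces in N, time in s.
With the tool pointing down it reaches from about 0.375 to 0.9 m from the base axis. Payload 3.1 kg.
Tool frame: the origin (TCP) lies at the centre of the arm's flange, where the gripper is bolted on; the fingertips stand 182 mm ahead of it and the grasp point (between the pads) lies 164 mm ahead of it; z points along the fingers, y is the direction in which the jaws open and shut (so a half turn about z gives the same grasp; the last joint's range is limited). The gripper opens to 87 mm and grips with 3 to 60 N. Pads are 19 mm wide; open, the fingers measure 117 mm over their backs; the gripper's body (75 mm by 190 mm) begins 51 mm behind the grasp point.
Start: joints at [1.087, 0.527, 1.433, -0, 1.181, -0.178], TCP at [0.188, 0.596, 0.405] pointing down, gripper open.
Joint ranges: [-3.08, 3.08], [-0.75, 2.2], [0.22, 2.44], [-1.43, 4.57], [0, 2.65], [-2.85, 2.85]. Speed limits (rad/s): [2.79, 2.79, 3.14, 3.14, 3.14, 3.14].

INTERFACE

Orientations are given as [roll, pitch, yaw] about the fixed x, y, z axes, in that order (R = Rz(yaw) Ry(pitch) Rx(roll)).
In Python, from cell import sensors, eyes, job_done gives the robot as it stands.
- The arm moves only by the shell command python3 -m creep 'ROWS' [OPENING] [FORCE]. ROWS is JSON, a list of rows, each a list of 2 entries, a list of its own where there are three numbers: the shift along the world's x, y, z in mm, then the turn about the world's z in degrees. In form: [[[tx, ty, tz], roll], ...]. A call has 1 to 5 rows; each row is the pose to reach, as a shift and turn from the pose commanded when the call began; what a row does not reach only later rows make up. A row lasts 1/10 s, in which the tool goes at most 50 mm and 8.59 degrees, less where a joint would pass 70% of its speed; a pose out of reach is approached as far as the arm can. A call with a gripper value outside its range is refused whole. OPENING is the finger opening in mm, from 0 to 87, set as the call begins (- or left out, the last holds). The fingers move at their own pace and stop on an object; FORCE is the grip in N (left out, the last holds). Time passes only in rows, so rows that repeat a pose let the fingers close. It gives the time, the measured TCP pose, the force and the opening at its end, in the units of the state.
- sensors.observe(): the state, without advancing time (a new reading comes with each control period).
- eyes.grab_frame(name): name is "scene" or "side" or "wrist"; returns (picture, depth): 480x640x3 uint8, blue, green, red; 480x640 float32, m along the optical axis (not along the pixel's ray), 0 where there is no reading.
- eyes.camera_model(name): a dict with "mtx" (3x3 intrinsics, pixels), "k1" (the pictures are not rectified: a ray, as slopes to the right and down, at radius r is drawn at 1 + k1 r^2 times it, then the intrinsics apply), "cam_to_world" (4x4, takes a point from camera to world coordinates). Camera axes: x right, y up, looking along -z (the intrinsics and any distortion apply to the point x, -y, -z); pixel columns grow to the right and rows downward; lengths in m; the calibration is good to about 2 mm. A picture is of the moment at which its call begins: read the wrist's pose just before it. camera_model takes no time and is no camera call; for the wrist camera it gives the pose at the moment of the call.
- job_done(): hands the job in, once; it reports no verdict.
The state is a dict: "clock": time; "joint_pos": joint angles; "qd": joint speeds; "effort": joint torques, N m; "ee_pos": TCP position; "orientation": TCP orientation; "force": force on the tool from outside, world axes, zero at the start; "ft_torque": the same for the moment, N m; "finger_gap": finger opening in m.
Only numpy, scipy, OpenCV 4.12 (cv2) and the standard library are available. Lean on these libraries where they do the work, as an engineer would, in place of code of your own. Each camera call takes 0.05 s, during which the arm holds its last target.

## Working session

There is one attempt and no reset: what is moved stays moved. The work goes in short steps, Python scripts to look and compute and a shell command to move; the robot and the scene stay as the last step left them, time stands still between calls to the robot, and variables do not carry over. Pictures are saved under pics/ and viewed, and the job is handed in when it is done.

```bash
ls; mkdir -p pics; python3 - <<'E'
from cell import sensors, eyes
import cv2
print(sensors.observe())
for n in ("scene","side","wrist"):
    p,d=eyes.grab_frame(n); cv2.imwrite(f"pics/{n}0.png",p)
    import numpy as np; np.save(f"pics/{n}0.npy",d)
    m=eyes.camera_model(n); print(n,m)
E
```

```text
pics
{'clock': 0.0, 'joint_pos': array([ 1.08751887e+00,  5.28496801e-01,  1.43390835e+00,  5.24684183e-06,
        1.18139395e+00, -1.78517409e-01]), 'qd': array([-1.54569808e-03, -1.68711428e-06,  5.76758605e-04, -4.37384209e-05,
       -5.39609062e-05, -1.05552512e-03]), 'effort': array([-1.87405429e-03, -4.40038204e+01, -1.76589471e+01,  6.34172349e-02,
        5.83237270e-02, -1.29385617e-04]), 'ee_pos': array([0.18736024, 0.59589712, 0.40375045]), 'orientation': array([-3.13942213e+00, -3.96573293e-04,  2.83683017e+00]), 'force': array([0.31989184, 0.29523426, 0.27620686]), 'ft_torque': array([ 0.06542627,  0.01728747, -0.02692064]), 'finger_gap': 0.08703129528048495}
scene {'mtx': array([[492.24970186,   0.        , 315.98473946],
       [  0.        , 492.24970186, 243.00025293],
       [  0.        ,   0.        ,   1.        ]]), 'k1': -0.1279733236636218, 'cam_to_world': array([[ 0.39684316, -0.77532614,  0.49130935,  1.10685446],
       [ 0.91783558,  0.32955514, -0.22129449, -0.27232745],
       [ 0.00966188,  0.53876041,  0.84240362,  1.13342536],
       [ 0.        ,  
[... 258 characters left out ...]
([[ 0.86998402,  0.33720541, -0.35975035,  0.09613887],
       [-0.4930768 ,  0.59755357, -0.63230135, -0.70186006],
       [ 0.00175467,  0.72747662,  0.68613023,  0.78017428],
       [ 0.        ,  0.        ,  0.        ,  1.        ]])}
wrist {'mtx': array([[414.53531956,   0.        , 312.92685741],
       [  0.        , 414.53531956, 242.20253577],
       [  0.        ,   0.        ,   1.        ]]), 'k1': -0.023312057423040006, 'cam_to_world': array([[ 0.29915418, -0.91933786, -0.25558693,  0.11804952],
       [ 0.95420231,  0.28761178,  0.08232508,  0.61766904],
       [-0.00217475, -0.26850953,  0.96327457,  0.38319865],
       [ 0.        ,  0.        ,  0.        ,  1.        ]])}
```

View pics/scene0.png

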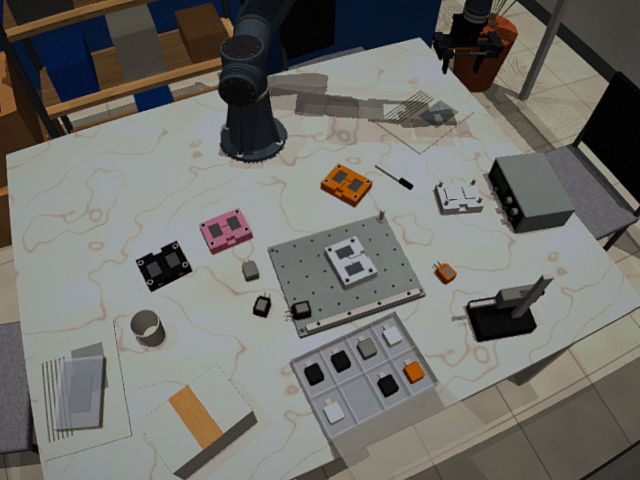

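View pics/side0.png

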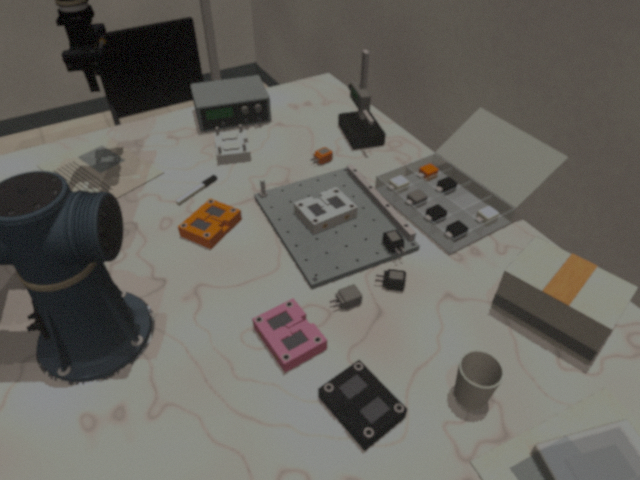

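View pics/wrist0.png

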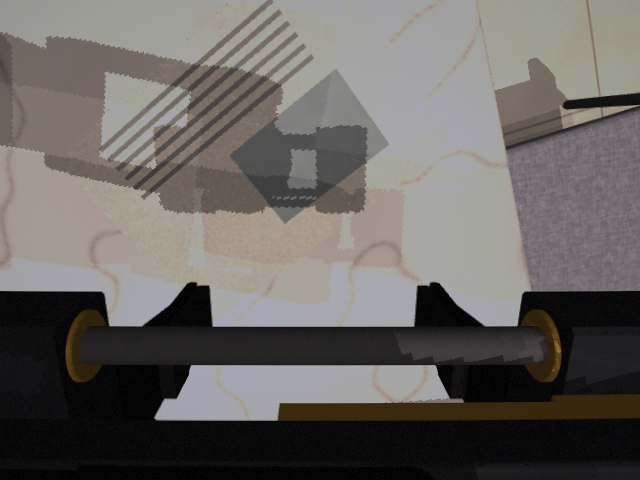

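The mould is the silver block at scene (350,261), on the plate. Shape-alikes are black (163,264), pink (226,230), orange (346,183), and the core half with pins (459,196). Only the block on the plate is bare aluminium without pins. I'll confirm with an enlarged crop.

```bash
cat > h.py <<'E'
import numpy as np, cv2
from cell import sensors, eyes
def dist(m): return np.array([m['k1'],0,0,0,0.])
def proj(m,P):
    P=np.atleast_2d(P).astype(float); T=np.linalg.inv(m['cam_to_world'])
    c=P@T[:3,:3].T+T[:3,3]; x=c[:,0]/-c[:,2]; y=-c[:,1]/-c[:,2]; r2=x*x+y*y; s=1+m['k1']*r2
    K=m['mtx']; return np.c_[K[0,0]*x*s+K[0,2],K[1,1]*y*s+K[1,2]]
def rays(m,uv):
    uv=np.atleast_2d(uv).astype(float).reshape(-1,1,2)
    n=cv2.undistortPoints(uv,m['mtx'],dist(m)).reshape(-1,2)
    return np.c_[n[:,0],-n[:,1],-np.ones(len(n))]
def unproj(m,uv,d):
    C=rays(m,uv)*np.asarray(d).reshape(-1,1); T=m['cam_to_world']; return C@T[:3,:3].T+T[:3,3]
def atz(m,uv,z):
    T=m['cam_to_world']; r=rays(m,uv)@T[:3,:3].T; o=T[:3,3]; return o+r*((z-o[2])/r[:,2])[:,None]
def cloud(m,d,box=None):
    h,w=d.shape; v,u=np.mgrid[:h,:w]; uv=np.c_[u.ravel(),v.ravel()]; ok=d.ravel()>0
    return unproj(m,uv[ok],d.ravel()[ok]),uv[ok]
E
python3 - <<'E'
from h import *
for n,(a,b,c,e) in (("scene",(250,200,440,345)),("side",(245,160,425,290))):
    p=cv2.imread(f"pics/{n}0.png"); q=cv2.resize(p[b:e,a:c],None,fx=4,fy=4,interpolation=cv2.INTER_CUBIC)
    cv2.imwrite(f"pics/{n}0c.png",cv2.convertScaleAbs(q,alpha=1.3))
    m=eyes.camera_model(n); d=np.load(f"pics/{n}0.npy"); P,uv=cloud(m,d)
    s=(P[:,0]>.4)&(P[:,0]<.9)&(P[:,1]>-.3)&(P[:,1]<.35)
    im=(uv[:,0]>a)&(uv[:,0]<c)&(uv[:,1]>b)&(uv[:,1]<e)
    Q=P[im]; print(n,np.histogram(Q[:,2],bins=np.arange(-.01,.08,.004)))
    for lo,hi in((.008,.024),(.040,.052)):
        k=Q[(Q[:,2]>lo)&(Q[:,2]<hi)]; print(lo,np.median(k,0),k.min(0),k.max(0),len(k))
E
```

```text
scene (array([ 150, 3314, 7834, 2106,  310, 1884, 5376, 1790,  344,  404,  565,
        652,  726,  929,  679,   43,    4,    6,    1,    0,    0,    0]), array([-0.01 , -0.006, -0.002,  0.002,  0.006,  0.01 ,  0.014,  0.018,
        0.022,  0.026,  0.03 ,  0.034,  0.038,  0.042,  0.046,  0.05 ,
        0.054,  0.058,  0.062,  0.066,  0.07 ,  0.074,  0.078]))
0.008 [0.56986419 0.02927957 0.01596941] [ 0.35319056 -0.20309918  0.00800543] [0.81126444 0.40518608 0.0239998 ] 9404
0.04 [0.58203443 0.06327061 0.04498726] [ 0.45365673 -0.11825966  0.04001809] [0.82214855 0.21898839 0.05177896] 1984
side (array([   0,  251, 6226, 2035,  330,  595, 6473, 2039,  491,  574,  751,
        729,  751,  875,  840,   17,    7,    5,    7,    0,    0,    0]), array([-0.01 , -0.006, -0.002,  0.002,  0.006,  0.01 ,  0.014,  0.018,
        0.022,  0.026,  0.03 ,  0.034,  0.038,  0.042,  0.046,  0.05 ,
        0.054,  0.058,  0.062,  0.066,  0.07 ,  0.074,  0.078]))
0.008 [0.54748904 0.00841704 0.0167981 ] [ 0.41715649 -0.20565473  0.00803654] [0.89002647 0.2858032  0.02398875] 9514
0.04 [0.5815345  0.06071079 0.04548367] [ 0.45089642 -0.12124883  0.04000238] [0.86229421 0.21573851 0.05176286] 2030
```

View pics/scene0c.png

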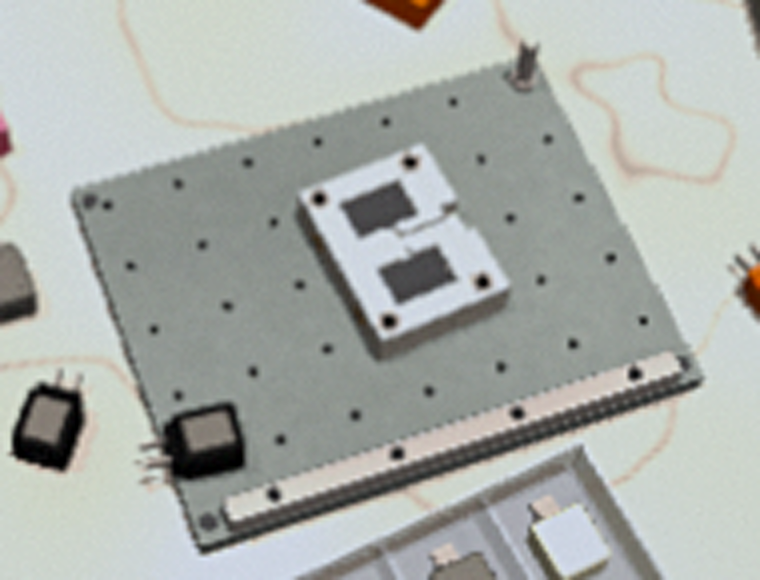

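View pics/side0c.png

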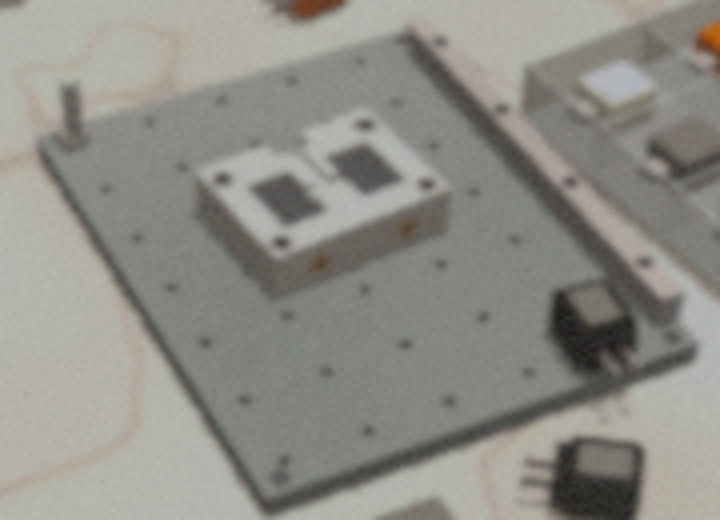

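The crops confirm it. The bare silver block at scene crop (400,250) has its notch at (455,210), facing away to the right (+y), and the brass plugs are on the opposite side (side crop (320,262), (408,228)). Next I rectify the views to the top-face plane for measuring.

```bash
cat >> h.py <<'E'
X0,X1,Y0,Y1,S=.40,.80,-.20,.30,1500   # ortho: image up = +x, left=+y ; S px per m
def ortho(m,p,z,S=S):
    W=int((Y1-Y0)*S);H=int((X1-X0)*S); v,u=np.mgrid[:H,:W]
    P=np.c_[X1-v.ravel()/S, Y1-u.ravel()/S, np.full(H*W,z)]
    q=proj(m,P).astype(np.float32).reshape(H,W,2); return cv2.remap(p,q[...,0],q[...,1],cv2.INTER_CUBIC)
def o2w(u,v,S=S): return X1-np.asarray(v)/S, Y1-np.asarray(u)/S
E
python3 - <<'E'
from h import *
for n in ("scene","side"):
    m=eyes.camera_model(n); p=cv2.imread(f"pics/{n}0.png")
    for z in (.046,.016): cv2.imwrite(f"pics/o_{n}_{int(z*1000)}.png",ortho(m,p,z))
E
```

```text
(no output)
```

View pics/o_scene_46.png

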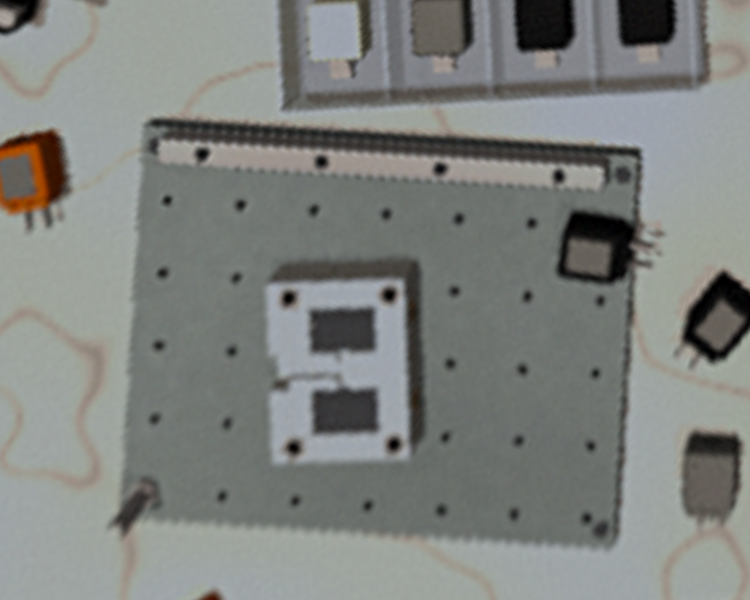

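View pics/o_side_46.png

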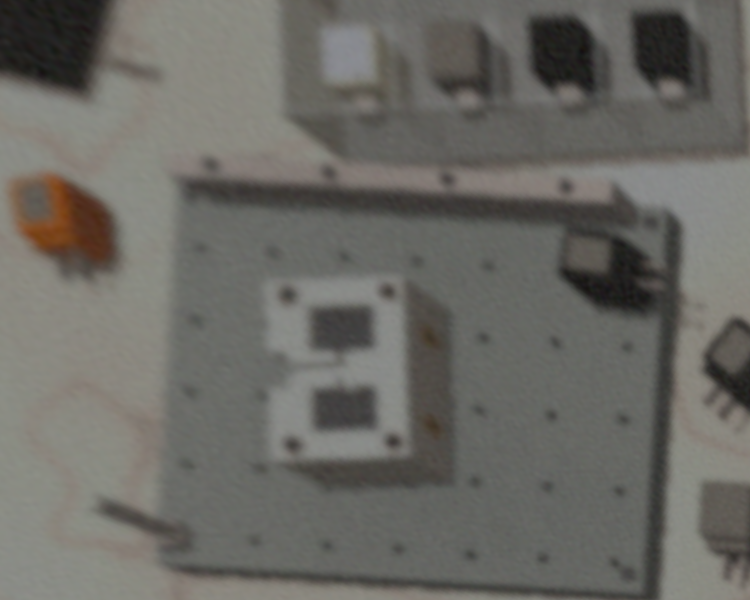

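View pics/o_side_16.png

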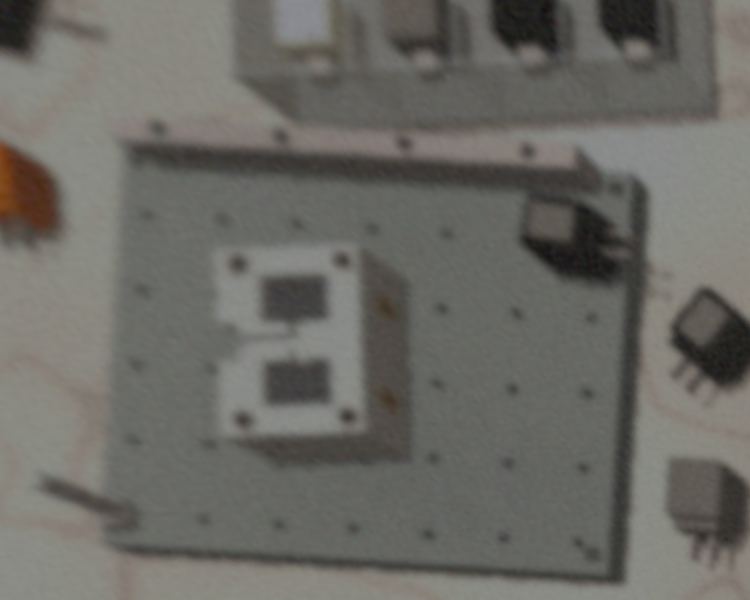

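Rectified at the top-face plane (1500 px/m, up = +x, left = +y), the bushing rings have their mean at (341,371) in scene and (340,368) in side. That puts the mould centre near (0.553, 0.073), with the notched side facing +y, so it needs about 95° clockwise. Next I measure the plate and fence.

```bash
python3 - <<'E'
from h import *
m=eyes.camera_model("scene"); p=cv2.imread("pics/scene0.png")
a=ortho(m,p,.016); b=ortho(m,p,.038)
m=eyes.camera_model("side"); p=cv2.imread("pics/side0.png"); c=ortho(m,p,.016)
cv2.imwrite("pics/o_scene_16b.png",a)
cv2.imwrite("pics/fence_scene38.png",cv2.resize(b[90:250,120:660],None,fx=1.45,fy=2.5))
cv2.imwrite("pics/fence_side16.png",cv2.resize(cv2.convertScaleAbs(c[100:250,100:660],alpha=1.6),None,fx=1.4,fy=2.5))
E
```

```text
(no output)
```

View pics/o_scene_16b.png

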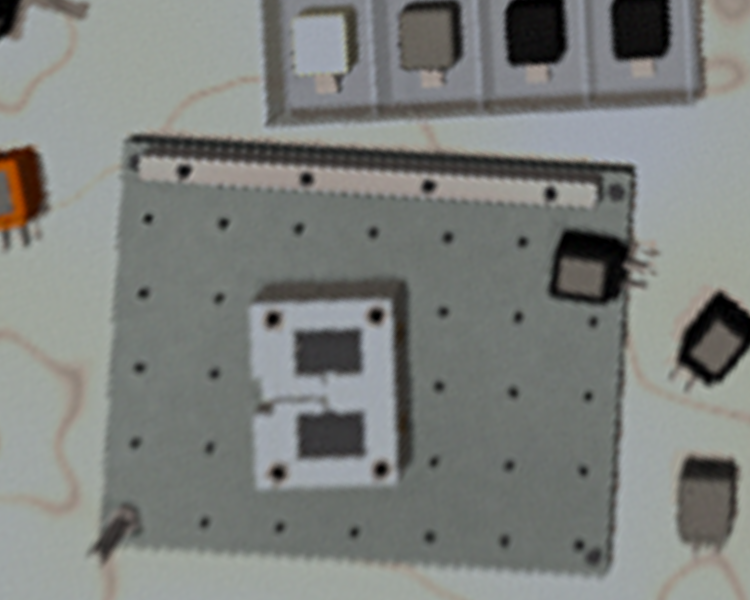

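View pics/fence_scene38.png

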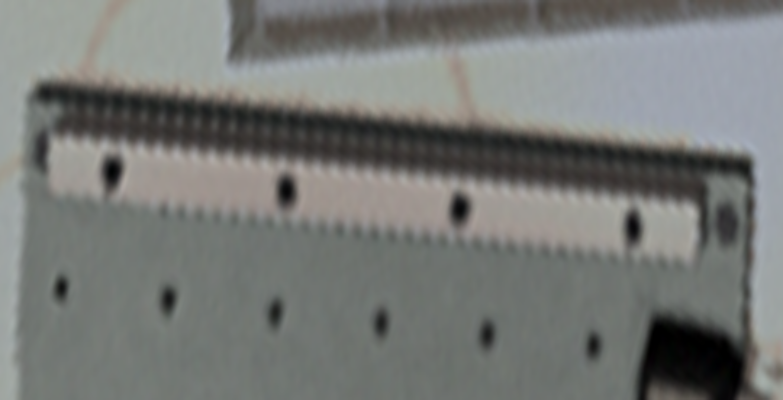

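View pics/fence_side16.png

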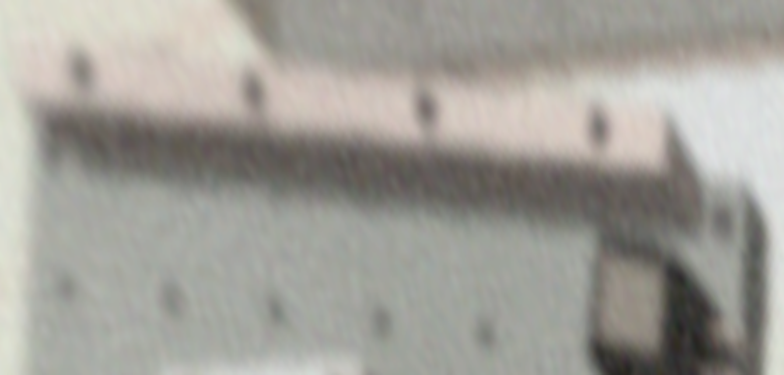

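Fence from the z=0.038 view: its front edge runs (154,167)–(601,195), so the plate is yawed −3.5° and the fence face middle is at about (0.679, 0.048). The hole grid gives −3.5° as well. The mould sits at φ≈91.7° and has to get to −3.5°.

The walk: push A at the fr corner (notched side), push B at the bl corner (plain side), then A again. After that, a two-finger square push home.

```bash
python3 -m creep '[[[33,-37,0],3],[[66,-74,0],6],[[99,-111,0],9],[[132,-148,0],12],[[165,-185,0],15]]' 0 20; python3 -m creep '[[[33,-37,-10],1],[[66,-74,-20],2],[[99,-111,-30],3],[[132,-148,-40],4],[[165,-185,-50],4]]'
```

```text
clock: 0.65
ee_pos: [0.3534, 0.4096, 0.4046]
orientation: [-3.141, -0.0, 3.101]
force: [1.7, 0.1, -1.0]
finger_gap: 0.0547
clock: 1.15
ee_pos: [0.5167, 0.2266, 0.3548]
orientation: [3.142, -0.0, -3.115]
force: [0.8, 1.0, -0.3]
finger_gap: 0.0146
```

```bash
python3 -m creep '[[[30,-30,0],0],[[60,-60,-20],0],[[79,-77,-60],0],[[79,-77,-105],0],[[79,-77,-135],0]]'; python3 -m creep '[[[0,0,-8],0],[[0,0,-10],0],[[0,0,-10],0]]'
python3 - <<'E'
from h import *
for n in ("scene","wrist"):
    p,d=eyes.grab_frame(n); cv2.imwrite(f"pics/{n}1.png",p if n=="wrist" else cv2.resize(p[180:350,230:450],None,fx=3.5,fy=3.5))
E
```

```text
clock: 1.65
ee_pos: [0.5945, 0.1499, 0.2172]
orientation: [-3.142, -0.003, -3.117]
force: [-0.1, 0.6, 0.2]
finger_gap: 0.0004
clock: 1.95
ee_pos: [0.5952, 0.1516, 0.2113]
orientation: [3.142, 0.002, -3.114]
force: [1.2, -0.1, 0.4]
finger_gap: 0.0006
```

View pics/scene1.png

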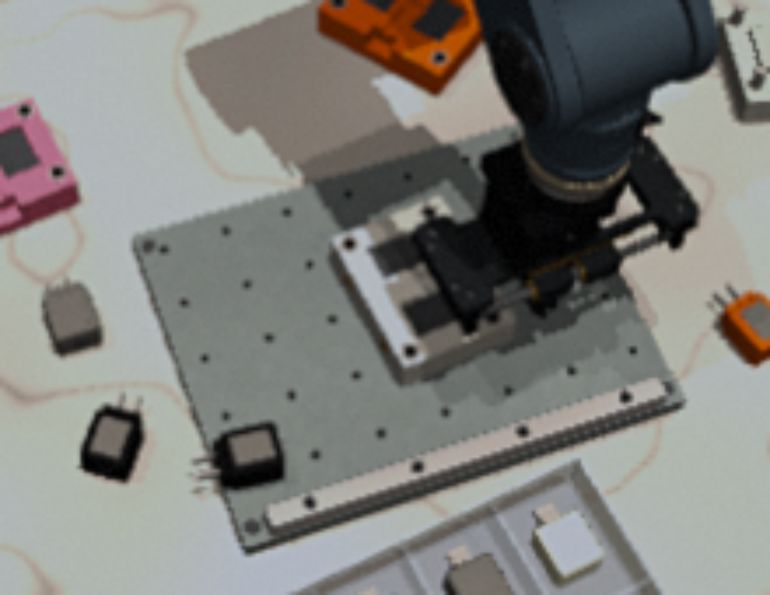

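View pics/wrist1.png

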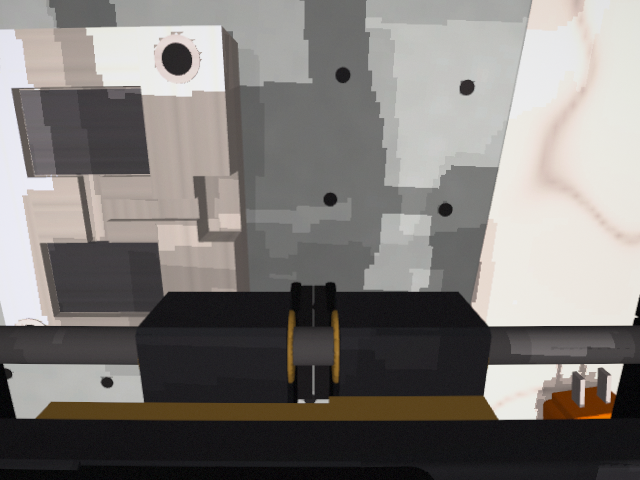

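The fingers are down beside the fr end of the notched side, with about 15 mm of clearance. I compute the arc for push A.

```bash
cat > plan.py <<'E'
import numpy as np,sys
def R(a): a=np.radians(a); return np.array([[np.cos(a),-np.sin(a)],[np.sin(a),np.cos(a)]])
def arc(c,phi,side,dths,off=15,s=45,cor=75):
    """side 'A': tool at (46+off,-s); 'B': (-46-off,+s). prints tool xy mm & mould pose"""
    sg=1 if side=='A' else -1
    t=np.array([sg*(46+off),-sg*s]); k=np.array([0,sg*cor]); c=np.array(c,float)
    C=c+R(phi)@k
    out=[]
    for d in dths:
        out.append((d,np.round(C+R(phi-d)@(t-k),1),np.round(C+R(phi-d)@(-k),1)))
    return out
if __name__=="__main__":
    a=sys.argv; 
    for o in arc([float(a[1]),float(a[2])],float(a[3]),a[4],np.arange(0,float(a[5])+.1,2)): print(*o)
E
python3 plan.py 552.7 72.5 91.7 A 26
```

```text
0.0 [595.9 134.8] [552.7  72.5]
2.0 [598.1 130.6] [552.7  69.9]
4.0 [600.1 126.4] [552.7  67.3]
6.0 [602.  122.1] [552.5  64.7]
8.0 [603.7 117.7] [552.3  62. ]
10.0 [605.3 113.3] [551.9  59.4]
12.0 [606.7 108.8] [551.5  56.9]
14.0 [608.  104.3] [551.   54.3]
16.0 [609.1  99.7] [550.4  51.8]
18.0 [610.   95.1] [549.7  49.2]
20.0 [610.8  90.5] [548.9  46.7]
22.0 [611.4  85.9] [548.1  44.3]
24.0 [611.9  81.2] [547.1  41.8]
26.0 [612.2  76.5] [546.1  39.4]
```

```bash
python3 -m creep '[[[0,-6,0],0],[[0,-11,0],0],[[0,-15,0],0],[[2,-19,0],-2],[[4,-23,0],-4]]'; python3 -m creep '[[[2,-4,0],-2],[[4,-9,0],-4],[[5,-13,0],-6],[[7,-18,0],-8],[[8,-22,0],-10]]'
```

```text
clock: 2.55
ee_pos: [0.5988, 0.1283, 0.2107]
orientation: [3.14, 0.0, 3.095]
force: [-0.1, 4.5, 2.9]
finger_gap: 0.0008
clock: 3.05
ee_pos: [0.6073, 0.1062, 0.2107]
orientation: [3.141, 0.002, 2.921]
force: [1.2, 5.0, 3.7]
finger_gap: 0.0003
```

```bash
python3 -m creep '[[[1,-5,0],-2],[[2,-9,0],-4],[[3,-14,0],-6],[[3,-18,0],-8],[[4,-23,0],-10]]'
```

```text
clock: 3.55
ee_pos: [0.6111, 0.0832, 0.2106]
orientation: [3.141, 0.001, 2.746]
force: [1.9, 5.2, 3.3]
finger_gap: 0.0004
```

```bash
python3 -m creep '[[[4,12,0],0],[[8,24,5],0],[[8,24,45],0],[[-30,24,95],0],[[-75,24,120],0]]'
cat > look.py <<'E'
import sys; from h import *
k=sys.argv[1]
for n in ("scene","side"):
    p,d=eyes.grab_frame(n); m=eyes.camera_model(n); np.save(f"pics/{n}_{k}.npy",d); cv2.imwrite(f"pics/raw_{n}_{k}.png",p)
    o=ortho(m,p,.046); cv2.imwrite(f"pics/o_{n}_{k}.png",cv2.convertScaleAbs(o,alpha=1.2))
E
python3 look.py 2
```

```text
clock: 4.05
ee_pos: [0.5481, 0.1079, 0.3249]
orientation: [3.141, 0.005, 2.751]
force: [0.4, 0.6, -0.0]
finger_gap: 0.0005
```

View pics/o_scene_2.png

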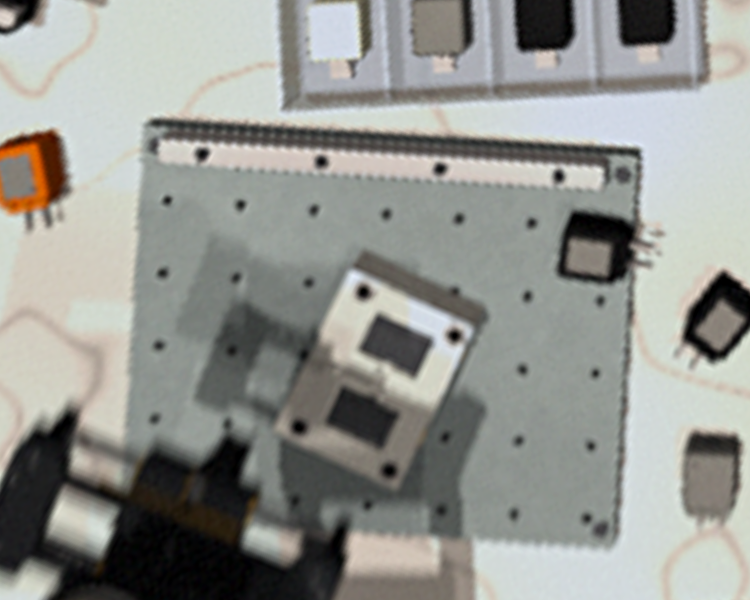

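View pics/o_side_2.png

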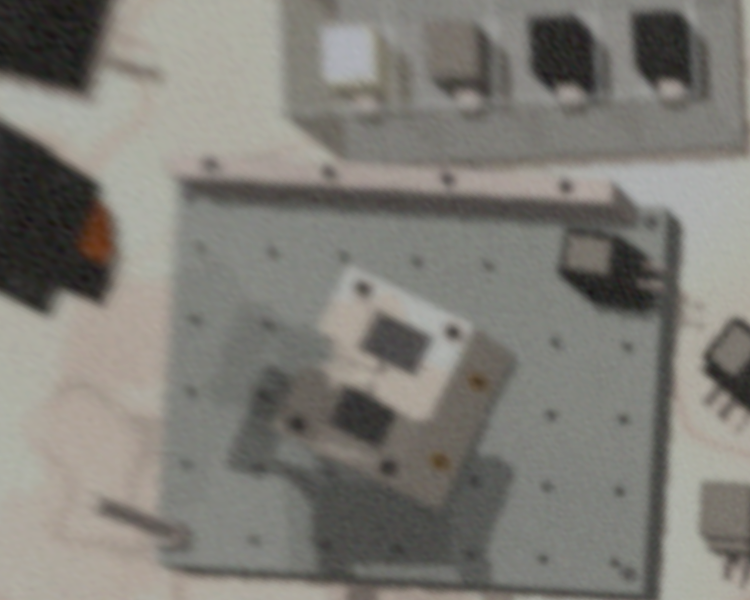

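After push A the rings are at scene (363,291), (455,335), (299,427), (390,470). That puts the centre at (0.546, 0.049) and φ≈64.5°, a 27° turn. The spin was tighter than quoted (COR ≈55 mm). Next is push B at the bl corner of the plain side.

```bash
python3 - <<'E'
from plan import *
import numpy as np
for o in arc([546.2,48.8],64.5,'B',np.arange(0,50,2),cor=57): print(*o)
print(np.array([546.2,48.8])+R(64.5)@np.array([-46-15-16,45]))
E
```

```text
0 [479.3  13.1] [546.2  48.8]
2 [479.   17.3] [547.1  50.6]
4 [478.8  21.4] [548.   52.3]
6 [478.8  25.5] [549.  54.]
8 [478.9  29.7] [550.1  55.7]
10 [479.2  33.8] [551.2  57.4]
12 [479.6  38. ] [552.4  59. ]
14 [480.1  42.1] [553.7  60.5]
16 [480.8  46.2] [555.  62.]
18 [481.7  50.2] [556.3  63.5]
20 [482.6  54.3] [557.7  64.9]
22 [483.8  58.3] [559.1  66.3]
24 [485.   62.2] [560.6  67.6]
26 [486.4  66.1] [562.2  68.9]
28 [487.9  70. ] [563.7  70.1]
30 [489.6  73.8] [565.4  71.2]
32 [491.4  77.5] [567.   72.3]
34 [493.3  81.2] [568.7  73.4]
36 [495.4  84.8] [570.4  74.4]
38 [497.5  88.3] [572.2  75.3]
40 [499.8  91.8] [574.   76.1]
42 [502.3  95.2] [575.8  76.9]
44 [504.8  98.4] [577.7  77.7]
46 [507.4 101.6] [579.6  78.3]
48 [510.2 104.7] [581.5  78.9]
[472.43430775  -1.32606754]
```

```bash
python3 -m creep '[[[-25,-40,0],-3],[[-50,-80,0],-3],[[-64,-108,-20],-3],[[-64,-108,-65],-3],[[-64,-108,-105],-3]]';  python3 -m creep '[[[0,0,-10],0],[[0,0,-15],0],[[0,0,-15],0]]'
```

```text
clock: 4.65
ee_pos: [0.4832, -0.0014, 0.217]
orientation: [-3.142, 0.002, 2.696]
force: [1.1, 0.1, 0.9]
finger_gap: 0.0005
clock: 4.95
ee_pos: [0.4833, -0.0004, 0.203]
orientation: [-3.141, 0.0, 2.698]
force: [0.7, 0.4, -0.2]
finger_gap: 0.0002
```

```bash
python3 -m creep '[[[-9,2,7],0],[[-6,9,7],0],[[-4,13,7],0],[[-4,17,7],-2],[[-4,21,7],-4]]';  python3 -m creep '[[[0,4,0],-2],[[0,8,0],-4],[[0,12,0],-6],[[1,17,0],-8],[[1,21,0],-10]]'; python3 -m creep '[[[1,4,0],-2],[[2,8,0],-4],[[3,12,0],-6],[[4,16,0],-8],[[5,20,0],-10]]'
```

```text
clock: 5.45
ee_pos: [0.4794, 0.0209, 0.2108]
orientation: [3.141, 0.002, 2.627]
force: [0.5, -0.4, 0.4]
finger_gap: 0.0006
clock: 5.95
ee_pos: [0.4795, 0.0417, 0.2107]
orientation: [-3.141, -0.0, 2.453]
force: [-2.1, -2.6, 1.8]
finger_gap: 0.0004
clock: 6.45
ee_pos: [0.4839, 0.0617, 0.2106]
orientation: [-3.139, -0.001, 2.278]
force: [-3.5, -2.5, 3.0]
finger_gap: 0.0006
```

```bash
python3 -m creep '[[[1,4,0],-2],[[3,8,0],-4],[[5,12,0],-6],[[6,15,0],-8],[[8,19,0],-10]]'; python3 -m creep '[[[-10,-8,0],0],[[-20,-15,0],0],[[-30,-15,40],0],[[-30,-15,80],0],[[-30,-15,80],0]]'; python3 look.py 3
```

```text
clock: 6.95
ee_pos: [0.4915, 0.0806, 0.2106]
orientation: [-3.138, -0.001, 2.104]
force: [-3.4, -4.5, 3.1]
finger_gap: 0.0008
clock: 7.45
ee_pos: [0.4632, 0.0647, 0.2935]
orientation: [3.135, 0.005, 2.104]
force: [0.5, -0.7, -0.2]
finger_gap: 0.0002
```

View pics/o_scene_3.png

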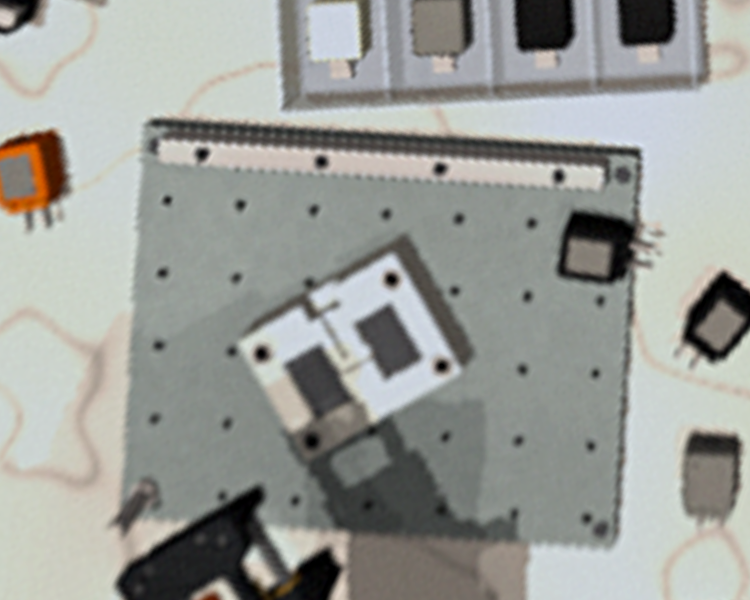

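Rings are now at (391,279), (442,366), (262,353), (312,440). Centre (0.560, 0.066), φ≈30.4°, about 34° to go and over 100 mm from the fence. I continue at the bl corner, which stays well clear of the fence.

```bash
python3 - <<'E'
from plan import *
import numpy as np
from cell import sensors
print(sensors.observe()['ee_pos'],sensors.observe()['orientation'])
for o in arc([560.3,65.5],30.4,'B',np.arange(0,38,2),cor=57): print(*o)
print(np.array([560.3,65.5])+R(30.4)@np.array([-46-15-14,45]))
E
```

```text
[0.46243483 0.06484154 0.29073707] [3.13946110e+00 1.58159778e-03 2.10356021e+00]
0 [484.9  73.4] [560.3  65.5]
2 [487.  77.] [562.   66.5]
4 [489.2  80.6] [563.8  67.4]
6 [491.5  84. ] [565.6  68.2]
8 [493.9  87.4] [567.4  69. ]
10 [496.4  90.7] [569.3  69.8]
12 [499.1  93.9] [571.2  70.4]
14 [501.8  97. ] [573.1  71. ]
16 [504.7 100. ] [575.   71.5]
18 [507.7 102.9] [576.9  72. ]
20 [510.7 105.6] [578.9  72.4]
22 [513.9 108.3] [580.8  72.7]
24 [517.2 110.9] [582.8  73. ]
26 [520.5 113.4] [584.8  73.2]
28 [523.9 115.7] [586.8  73.3]
30 [527.4 117.9] [588.7  73.3]
32 [531. 120.] [590.7  73.3]
34 [534.7 122. ] [592.7  73.2]
36 [538.4 123.8] [594.7  73.1]
[472.83995542  66.36058281]
```

```bash
python3 -m creep '[[[10,1,-30],0],[[10,1,-60],0],[[10,1,-75],0],[[10,1,-80],0],[[10,1,-80],0]]'; python3 -m creep '[[[8,5,0],0],[[15,9,0],0],[[21,13,0],0],[[26,18,0],-3],[[29,23,0],-6]]'; python3 -m creep '[[[2,3,0],-2],[[5,7,0],-4],[[8,10,0],-6],[[11,13,0],-8],[[14,15,0],-10]]'
```

```text
clock: 8.05
ee_pos: [0.4721, 0.0661, 0.2085]
orientation: [-3.139, -0.002, 2.104]
force: [-0.1, 0.2, 0.7]
finger_gap: 0.0004
clock: 8.55
ee_pos: [0.5009, 0.0896, 0.2105]
orientation: [-3.138, -0.001, 1.998]
force: [-4.1, -3.3, 3.7]
finger_gap: 0.0006
clock: 9.05
ee_pos: [0.5137, 0.1048, 0.2104]
orientation: [-3.134, -0.002, 1.824]
force: [-6.6, -1.3, 4.8]
finger_gap: 0.0004
```

```bash
python3 -m creep '[[[3,2,0],-2],[[6,5,0],-4],[[9,7,0],-6],[[13,9,0],-8],[[15,10,0],-9]]'; python3 -m creep '[[[-15,-2,0],0],[[-30,-5,10],0],[[-60,-10,55],0],[[-100,-15,90],0],[[-100,-15,90],0]]'; python3 look.py 4; python3 -c "
from cell import sensors;o=sensors.observe();print(o['ee_pos'],o['orientation'],o['joint_pos'])"
```

```text
clock: 9.55
ee_pos: [0.529, 0.1151, 0.2102]
orientation: [-3.135, -0.001, 1.667]
force: [-6.2, -0.2, 2.9]
finger_gap: 0.0005
clock: 10.05
ee_pos: [0.4275, 0.0998, 0.3027]
orientation: [-3.142, -0.0, 1.668]
force: [-0.2, 0.3, 0.7]
finger_gap: 0.0006
[0.43053941 0.09962249 0.30152931] [3.13763483e+00 4.44503302e-04 1.66783883e+00] [-2.65240357e-02  4.67489260e-01  1.98158685e+00  7.34955577e-05
  6.88534108e-01 -1.23624075e-01]
```

View pics/o_scene_4.png

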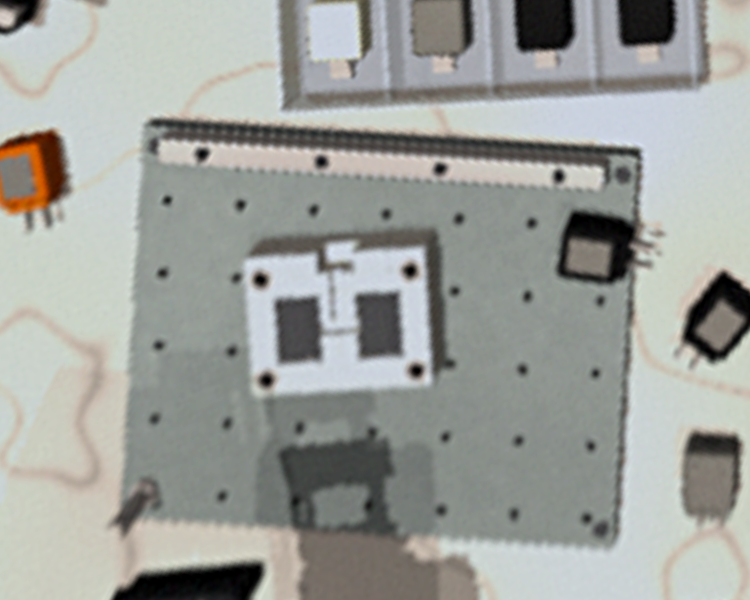

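Rings (260,279), (410,271), (266,380), (416,371): centre (0.583, 0.075), φ≈3.2°, about 6.7° short with roughly 45 mm to the fence. Now I open the fingers and turn the jaws parallel to the fence. Both fingertips go on the plain side near its two corners, so the block squares up early and then goes home square.

```bash
python3 -m creep '[[[0,0,0],8],[[0,0,0],16],[[0,0,0],24],[[0,0,0],32],[[0,0,0],40]]' 87; python3 -m creep '[[[14,-4,0],8],[[28,-8,0],16],[[42,-12,0],24],[[56,-16,0],32],[[69,-20,0],41]]';  python3 -m creep '[[[0,0,-25],0],[[0,0,-50],0],[[0,0,-75],0],[[0,0,-91],0],[[0,0,-91],0]]'
```

```text
clock: 10.65
ee_pos: [0.4327, 0.0994, 0.2992]
orientation: [3.141, 0.001, 2.371]
force: [0.1, -0.6, 0.5]
finger_gap: 0.0326
clock: 11.15
ee_pos: [0.5022, 0.0792, 0.299]
orientation: [3.142, 0.001, 3.08]
force: [-1.3, 1.1, -0.5]
finger_gap: 0.0725
clock: 11.65
ee_pos: [0.5005, 0.0794, 0.2059]
orientation: [3.142, -0.004, 3.074]
force: [-0.3, 0.4, -0.8]
finger_gap: 0.0872
```

```bash
python3 look.py 5; python3 - <<'E'
from h import *
p,d=eyes.grab_frame("wrist"); cv2.imwrite("pics/wrist5.png",p)
E
```

```text
(no output)
```

View pics/wrist5.png

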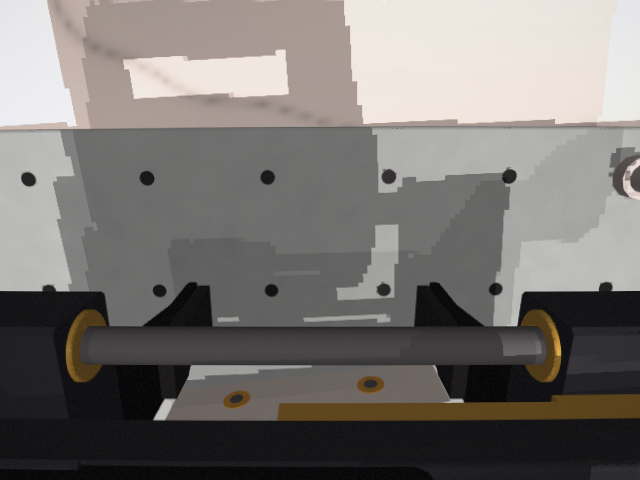

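View pics/o_side_5.png

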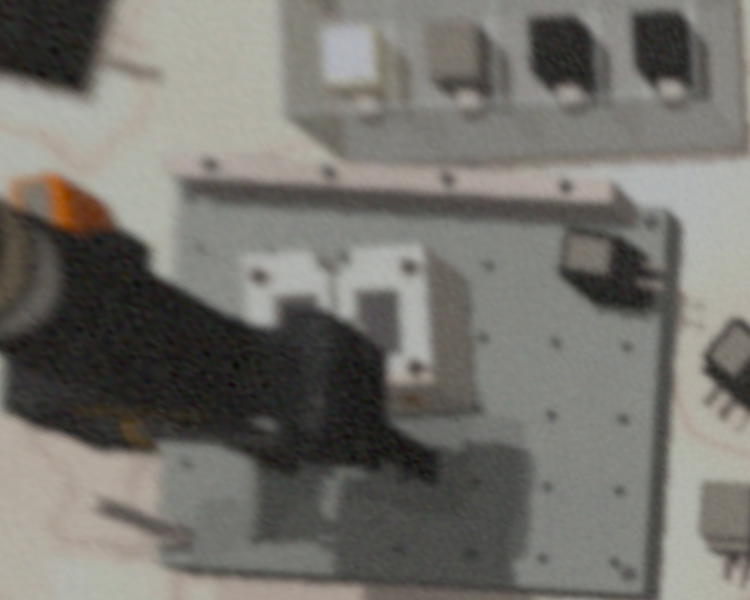

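```bash
python3 -m creep '[[[6,0,3],0],[[11,-1,3],0],[[15,-1,3],0],[[19,-1,3],0],[[23,-1,3],0]]'; python3 -m creep '[[[4,0,0],0],[[8,0,0],0],[[12,-1,0],0],[[16,-1,0],0],[[20,-1,0],0]]'; python3 look.py 6;  python3 -c "
from cell import sensors;o=sensors.observe();print(o['ee_pos'],o['force'],o['ft_torque'],o['orientation'])"
```

```text
clock: 12.3
ee_pos: [0.5229, 0.0783, 0.2121]
orientation: [-3.142, -0.001, 3.074]
force: [-4.9, 1.6, 3.5]
finger_gap: 0.0867
clock: 12.8
ee_pos: [0.5424, 0.0773, 0.2114]
orientation: [-3.141, -0.003, 3.074]
force: [-4.2, 1.1, -0.5]
finger_gap: 0.0874
[0.54330774 0.07712491 0.21157423] [-1.61910816  0.52054814 -2.28509385] [0.14386439 0.37126024 0.0050212 ] [-3.14150903e+00  3.30768270e-04  3.07363506e+00]
```

View pics/o_scene_6.png

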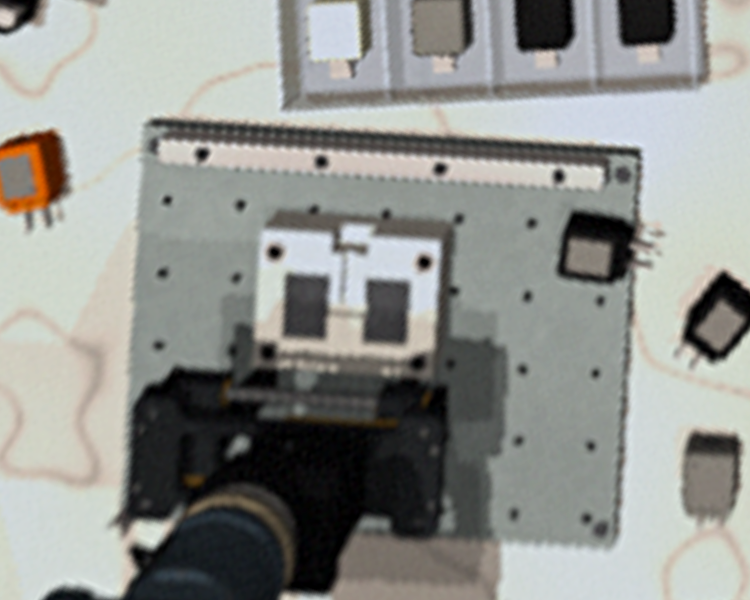

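View pics/o_side_6.png

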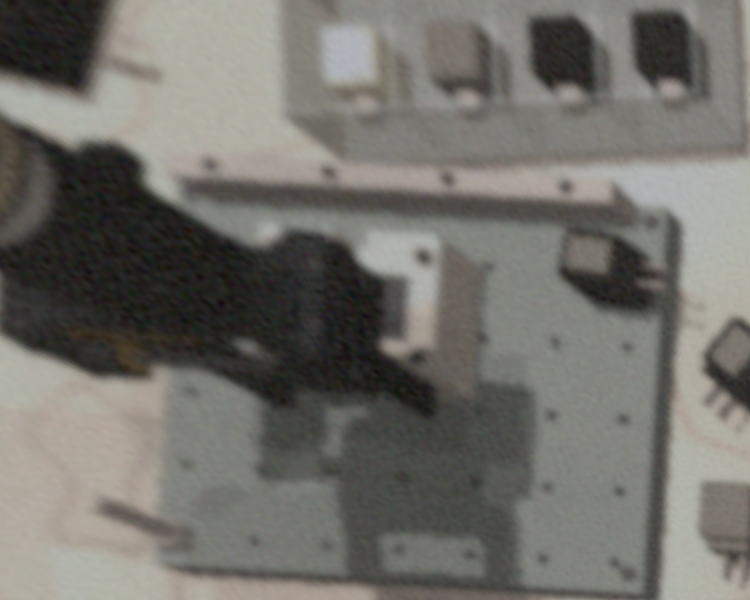

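The block is square to the fingers: the front rings at (274,252), (425,262) give φ≈−3.7° against the fence's −3.5°. The gap to the fence is about 39 mm, so I push towards it and slow down near the end.

```bash
python3 -m creep '[[[5,0,0],0],[[10,-1,0],0],[[15,-1,0],0],[[20,-1,0],0],[[25,-1,0],0]]'; python3 -m creep '[[[2,0,0],0],[[4,0,0],0],[[6,0,0],0],[[6,0,0],0],[[6,0,0],0]]'; python3 look.py 7;  python3 - <<'E'
import cv2
o=cv2.imread("pics/o_scene_7.png"); cv2.imwrite("pics/o_scene_7c.png",cv2.resize(o[110:360,200:500],None,fx=2.6,fy=2.4,interpolation=cv2.INTER_CUBIC))
E
```

```text
clock: 13.4
ee_pos: [0.5683, 0.0762, 0.2117]
orientation: [-3.142, -0.0, 3.074]
force: [-2.6, 0.2, -2.5]
finger_gap: 0.0871
clock: 13.9
ee_pos: [0.574, 0.0763, 0.2119]
orientation: [-3.142, 0.001, 3.074]
force: [-2.4, 0.0, -2.4]
finger_gap: 0.087
```

View pics/o_scene_7c.png

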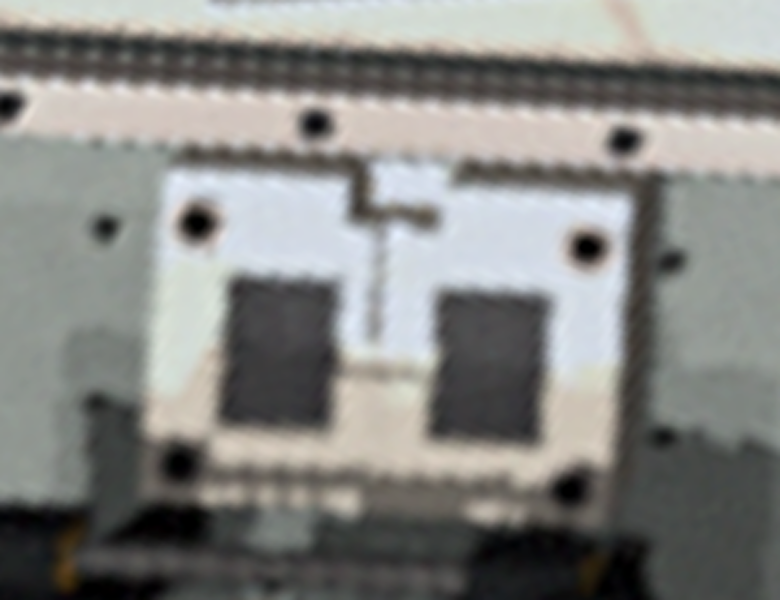

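The block shows −3.9° (as does the tool), while the fence bolts (8,106), (625,141) give −3.5°. About 8 mm remain. I trim +0.4° and creep home watching the force.

```bash
python3 -m creep '[[[1.5,0,0],0.2],[[3,0,0],0.4],[[4,0,0],0.4],[[5,0,0],0.4],[[5,0,0],0.4]]'; python3 -m creep '[[[1,0,0],0],[[2,0,0],0],[[2,0,0],0]]';python3 -c "
from cell import sensors;o=sensors.observe();print(o['ee_pos'],o['force'],o['ft_torque'],o['orientation'])"
```

```text
clock: 14.5
ee_pos: [0.5783, 0.0763, 0.2119]
orientation: [-3.142, -0.002, 3.081]
force: [-4.8, -0.7, 1.5]
finger_gap: 0.0867
clock: 14.8
ee_pos: [0.5791, 0.0764, 0.2119]
orientation: [-3.141, -0.006, 3.081]
force: [-8.0, -1.7, 5.9]
finger_gap: 0.087
[0.57907012 0.07637191 0.21194364] [-7.97088255 -1.66849924  5.85844988] [-0.1337867   1.45414535 -0.11536893] [-3.14122396 -0.00610721  3.08126341]
```

```bash
python3 -m creep '[[[1,0,0],0],[[1,0,0],0]]'; python3 -m creep '[[[1,0,0],0],[[1,0,0],0]]';python3 look.py 8;  python3 - <<'E'
import cv2
for n in("scene","side"):
    o=cv2.imread(f"pics/o_{n}_8.png"); cv2.imwrite(f"pics/o_{n}_8c.png",cv2.resize(o[110:360,200:500],None,fx=2.6,fy=2.4,interpolation=cv2.INTER_CUBIC))
E
```

```text
clock: 15.0
ee_pos: [0.5794, 0.0764, 0.2119]
orientation: [-3.141, -0.008, 3.081]
force: [-10.0, -1.7, 6.6]
finger_gap: 0.0869
clock: 15.2
ee_pos: [0.5798, 0.0764, 0.2119]
orientation: [-3.141, -0.01, 3.081]
force: [-11.6, -0.9, 7.9]
finger_gap: 0.0869
```

View pics/o_scene_8c.png

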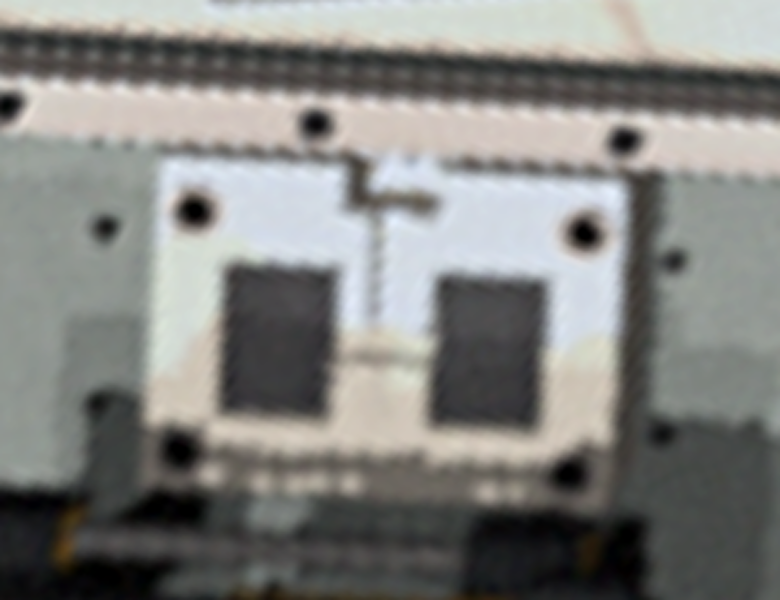

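The force climbs with almost no travel (11.6 N against about 5 N sliding), so the block is against the fence. The rings (194,211), (585,233) give −3.5°, parallel to it. The dark strip between block and fence is an even 10–12 px at both ends, which is just the 8 mm height parallax. I press slightly more to seat it, then withdraw.

```bash
python3 -m creep '[[[1,0,0],0],[[2,0,0],0],[[2,0,0],0]]'; python3 -m creep '[[[-4,0,0],0],[[-12,1,0],0],[[-25,2,0],0],[[-35,2,0],0],[[-35,2,0],0]]'; python3 -m creep '[[[0,0,30],0],[[0,0,70],0],[[-20,0,110],0],[[-60,0,130],0],[[-60,0,130],0]]'; python3 look.py 9;  python3 - <<'E'
import cv2
for n in("scene","side"):
    o=cv2.imread(f"pics/o_{n}_9.png"); cv2.imwrite(f"pics/o_{n}_9c.png",cv2.resize(o[110:360,200:500],None,fx=2.6,fy=2.4,interpolation=cv2.INTER_CUBIC))
E
```

```text
clock: 15.6
ee_pos: [0.5806, 0.0764, 0.2119]
orientation: [-3.141, -0.014, 3.081]
force: [-14.2, -2.9, 11.6]
finger_gap: 0.087
clock: 16.1
ee_pos: [0.5493, 0.0784, 0.2121]
orientation: [3.142, 0.001, 3.081]
force: [0.1, -0.0, 0.2]
finger_gap: 0.0868
clock: 16.6
ee_pos: [0.4867, 0.0787, 0.3445]
orientation: [3.142, 0.001, 3.082]
force: [-0.3, -0.0, 0.2]
finger_gap: 0.0868
```

View pics/o_scene_9c.png

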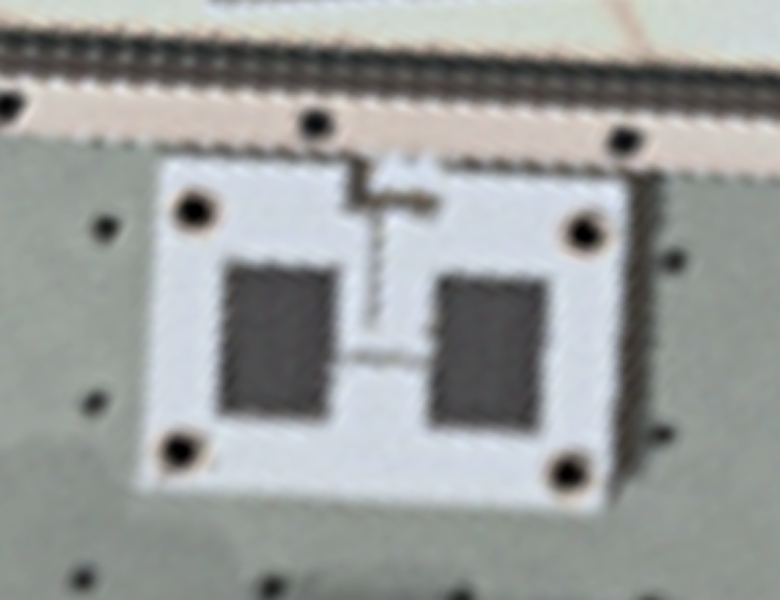

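View pics/o_side_9c.png

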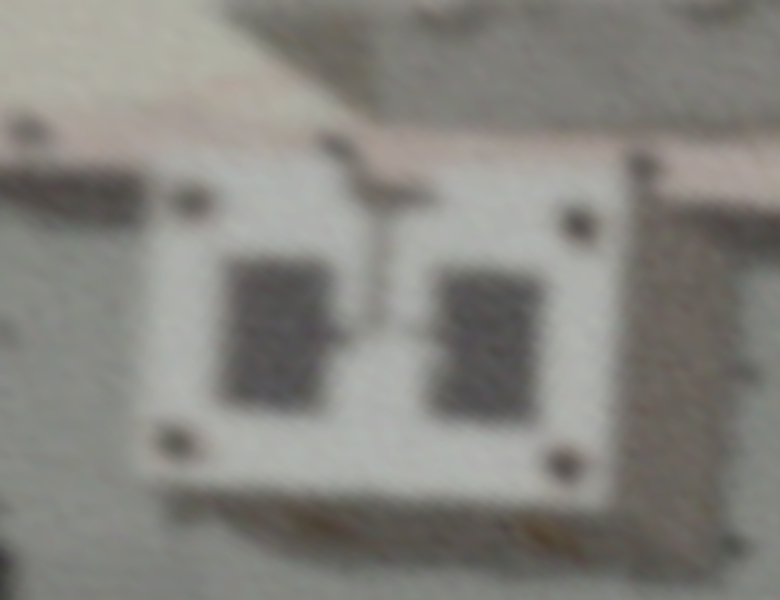

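View pics/raw_scene_9.png

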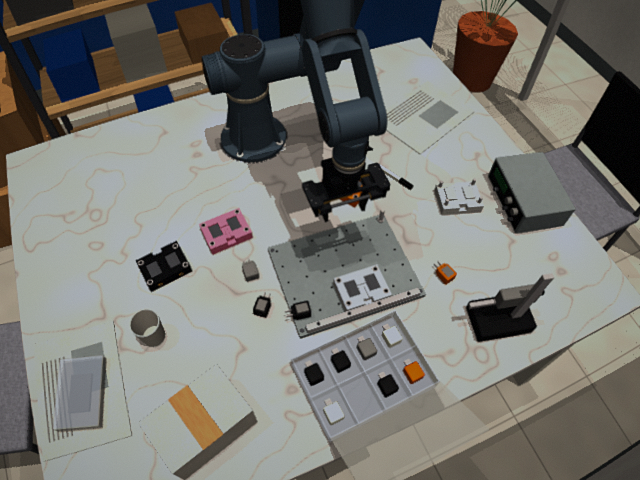

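The block sits flush and has not moved from the last view: rings at crop (194,211), (585,233), (180,450), (568,473), no gap beyond parallax. The pin (381,215), the charger on the plate (300,310) and the other items are where they were. Nothing is touching, force is about 0, so I hand in.

```bash
python3 -c "
from cell import job_done;print(job_done())"
```

```text
the job is handed in; nothing more can be done
None
```

The mould half now lies flush along the fence with its sprue-notch side facing it, and I handed the job in at about 17 s on the clock.

- **Turning:** I walked it round clockwise with closed fingertips. One push was at the fr corner (about 27°) and two were at the bl corner (34° and 27°). I spread the fingertips on the plain side to take out the last 7°, about 39 mm before the fence.
- **Pushing home:** It went in square and stopped with the push force rising from about 5 N to 14 N. After that it no longer moved.
- **Last checks:** The mould reads about −3.5°, the same as the fence. The strip between them is even at both ends and matches the expected height parallax. The pin, the chargers and the other items look unmoved, and the arm is clear with force near zero.
- **What disagreed:** Plain subtraction of camera positions gave a gap of 2.6 mm. I put that down to error in reading the fence edge, since the force rise and the even strip both show contact. The block also turned more tightly than quoted, about a point some 55 mm beyond its centre instead of 75 mm.

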